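# Show the matching wooden piece to the inspection camera

## Task

The pattern standing on the round plinth shows which wooden piece is to be checked: take the piece of the same shape from the stock board and hold it up in the air in front of the inspection camera, centred on the lens axis, with the underside of its foot facing the lens squarely from about 100 mm away, so that the hole in the foot can be inspected. Finish while still holding it there, quite still; do not touch the camera, and leave the patterns, the other pieces and everything else on the bench where they are.

Things in the scene. Friction and masses are not known exactly. Their poses are not given: they have to be found in the camera images.
- tree_centre (a point): the tree on the stock board: a loose piece of plain light wood, 90 mm tall, about 60 g, standing on its foot: a trunk 24 mm across and 12 mm high, a bottom tier 46 mm across from 12 to 44 mm above the foot, then a tier 33 mm across up to 62 mm, one 21 mm across up to 78 mm and a pointed tip. The point lies on its axis half-way up, 45 mm above the foot; z runs from foot to top
- shepherd_centre (a point): the shepherd on the stock board: a loose piece of plain light wood, 90 mm tall, about 60 g, standing on its foot: a round straight body 42 mm across and 54 mm high, a ball head 24 mm across, and a hat with a flat brim 36 mm across at 72 to 76 mm above the foot and a crown 20 mm across. The point lies on its axis half-way up, 45 mm above the foot; z runs from foot to top
- chapel_centre (a point): the chapel on the stock board: a loose piece of plain light wood, 90 mm tall, about 60 g, standing on its foot: a square straight tower 40 x 40 mm and 55 mm high, its x and y axes square to its walls, under a stepped pyramid roof. The point lies on its axis half-way up, 45 mm above the foot; z runs from foot to top
- pattern_tree_centre (a point): the pattern tree: same shape and size as the tree of the stock. One of the three patterns stands on the round plinth, the other two on the narrow green strip, a fixed board 170 by 70 mm and 12 mm thick, at the far right. The point lies half-way up, 45 mm above its foot. Not to be moved
- pattern_shepherd_centre (a point): the pattern shepherd: same shape and size as the shepherd of the stock. One of the three patterns stands on the round plinth, the other two on the narrow green strip, a fixed board 170 by 70 mm and 12 mm thick, at the far right. The point lies half-way up, 45 mm above its foot. Not to be moved
- pattern_chapel_centre (a point): the pattern chapel: same shape and size as the chapel of the stock. One of the three patterns stands on the round plinth, the other two on the narrow green strip, a fixed board 170 by 70 mm and 12 mm thick, at the far right. The point lies half-way up, 45 mm above its foot. Not to be moved
- plinth_top (a point): centre of the top of the round plinth, a fixed dark wooden disc 72 mm across and 12 mm high, to the right of the work; the one pattern standing on it tells which piece is wanted
- board: the fixed stock board, painted dark green, 100 mm (x) by 340 mm (y) and 12 mm thick, to the left; the three stock pieces stand in a row along its y axis, in any order, about 110 mm apart, turned up to 20 degrees from its lines. Origin: centre of its underside
- lens (a point): centre of the front glass of the fixed inspection camera (black square housing, round lens 36 mm across with a bright ring round it, on a stand with a round foot 90 mm across). The point's z axis is the lens axis, pointing out of the lens: it rises 55 degrees above the level, back towards the robot's side. The glass is 120 mm above the table
- glue_jar: white jar of glue, 70 mm across and 100 mm high, standing loose on the table beyond the work; to be left alone. Origin: centre of its underside
- brush: paint brush lying loose on the table near the robot; to be left alone. Origin under its middle
- candle_cup: small red turned candle cup, 58 mm across and 32 mm high, standing loose on the right; to be left alone. Origin: centre of its underside
Mind the look-alikes: they are no part of the job. Leave any pink look-alike of the part that bears pattern_tree_centre alone.

How it is judged:
By the outcome, as a careful person would: the job done as asked, in the order asked, and still so for the second after the job is handed in, while the arm keeps its last pose, push and grip.
It also fails if it takes over 32 s, if anything falls off the work surface, if the arm or the gripper's body presses on something with over 40 N, if the wrist force passes 120 N, or if a joint passes its speed limit or range.

## Robot

A 6-joint arm with a two-finger parallel gripper is mounted at the origin on the work surface. World frame = base frame: x ahead of the robot, y to its left, z up, the work surface at z = 0. Lengths are in mm, angles in rad, forces in N, time in s.
With the tool pointing down it reaches from about 350 to 775 mm from the base axis. Payload 7.3 kg.
Tool frame: the origin (TCP) lies on the centre line of the jaws, within the pads' length; the fingertips stand 22 mm ahead of it and the grasp point (between the pads) lies 3 mm ahead of it; z points along the fingers, y is the direction in which the jaws open and shut (so a half turn about z gives the same grasp; the last joint's range is limited). The gripper opens to 92 mm and grips with 3 to 60 N. Pads are 19 mm wide; open, the fingers measure 130 mm over their backs; the gripper's body (75 mm by 190 mm) begins 47 mm behind the grasp point.
Start: joints at [0.971, 0.342, 1.524, -0, 1.275, -0.146], TCP at [230.14, 471.888, 248.741] pointing down, gripper open.
Joint ranges: [-2.53, 2.53], [-0.77, 2.02], [0.04, 2.7], [-1, 4.14], [0.28, 2.66], [-3.11, 3.11]. Speed limits (rad/s): [2.57, 2.57, 3.14, 3.14, 3.14, 3.14].

## Interface

Orientations are given as [roll, pitch, yaw] about the fixed x, y, z axes, in that order (R = Rz(yaw) Ry(pitch) Rx(roll)).
In Python, from plant import get_obs, capture, bot, spot_in gives the robot as it stands.
- The arm moves only by the shell command python3 -m handwheel 'ROWS' [OPENING]. ROWS is JSON, a list of rows, each a list of 2 entries, a list of its own where there are three numbers: the shift along the world's x, y, z in mm, then the turn, a rotation vector about the world's x, y, z in rad. In form: [[[x, y, z], [wx, wy, wz]], ...]. A call has 1 to 12 rows; each row shifts and turns the commanded pose from where the row before left it; what a row does not reach is not made up. A row lasts 1/8 s, in which the tool goes at most 62.5 mm and 10.7 degrees, less where a joint would pass 70% of its speed; a pose out of reach is approached as far as the arm can. A call is refused whole if a number of a shift passes 62.5 or a number of a turn 0.188, either way. A call with a gripper value outside its range is refused whole. OPENING is the closure, from 0 (fully open) to 1 (shut), set as the call begins (- or left out, the last holds). The fingers move at their own pace and stop on an object; the grip force is fixed at half the most. Time passes only in rows, so rows that do not move let the fingers close. It gives the time, the measured TCP pose, the force and the opening at its end, in the units of the state.
- get_obs(): the state, without advancing time (a new reading comes with each control period).
- capture(name): name is "scene" or "side" or "wrist"; returns a dict with "img" (480x640x3 uint8, red, green, blue), "fx", "fy", "cx", "cy" (pixels), "cam_to_world" (4x4, takes a point from camera to world coordinates). Camera axes: x right, y up, looking along -z (the intrinsics and any distortion apply to the point x, -y, -z); pixel columns grow to the right and rows downward; lengths in mm; the calibration is good to about 2 mm. A picture is of the moment at which its call begins. There is no depth.
- bot.close_job(): hands the job in, once; it reports no verdict.
Trained networks look in the newest picture that a camera, given by its name, has taken for a name from the list of things; names that differ only in an ending like _2 or _b are one class to them, and where a whole thing is asked for, a point or a joint stands for the part that bears it (a point fixed in the world has none). Each returns a list of dicts, best first, with "score" (0 to 1); they miss things now and then, are a little off and sometimes report something else, mostly with a low value. They report only what shows in the picture. A call takes as long as a camera call. They do not tell look-alikes from the thing itself.
- spot_in(thing, camera): "xyz" ([x, y, z] in mm, in the coordinates of the camera as it stood for that picture, good to about 4 mm: the middle of the surface that is visible of it).
The state is a dict: "time": time; "joint_positions": joint angles; "dq": joint speeds; "tau": joint torques, N m; "tool_pos": TCP position; "tcp_rot": TCP orientation; "contact_force": force on the tool from outside, world axes, zero at the start; "moment": the same for the moment, N m; "grip_width": finger opening in mm.
Only numpy, scipy, OpenCV 4.12 (cv2) and the standard library are available. Lean on these libraries where they do the work, as an engineer would, in place of code of your own. Each camera call takes 0.05 s, during which the arm holds its last target. There are 200 camera calls.

## Working session

There is one attempt and no reset: what is moved stays moved. The work goes in short steps, Python scripts to look and compute and a shell command to move; the robot and the scene stay as the last step left them, time stands still between calls to the robot, and variables do not carry over. Pictures are saved under pics/ and viewed, about 8 in all and at most 12, crops included, and the job is handed in when it is done.

```bash
mkdir -p pics; ls
cat > h.py <<'E'
import numpy as np,cv2,sys
sys.path.insert(0,'.')
from plant import get_obs,capture,bot,spot_in
def save(c,n): cv2.imwrite('pics/'+n,c['img'][:,:,::-1])
def w(c,p): return (c['cam_to_world']@np.r_[p,1])[:3]
def proj(c,P):
    q=np.linalg.inv(c['cam_to_world'])@np.r_[P,1]; return np.array([c['cx']+c['fx']*q[0]/-q[2],c['cy']+c['fy']*-q[1]/-q[2]])
E
python3 - <<'E'
from h import *
for n in ['scene','side']:
    c=capture(n); save(c,n+'0.png'); print(n,c['fx'],c['cx'],c['cam_to_world'].round(3).tolist(),[k for k in c])
    for t in ['tree_centre','shepherd_centre','chapel_centre','pattern_tree_centre','pattern_shepherd_centre','pattern_chapel_centre','plinth_top','board','lens']:
        print(t,[(round(d['score'],2),w(c,d['xyz']).round().tolist(),proj(c,w(c,d['xyz'])).round().tolist()) for d in spot_in(t,n)[:4]])
print(get_obs())
E
```

```text
pics
scene 459.21090247592656 312.7897600384646 [[0.428, -0.709, 0.561, 1116.91], [0.904, 0.334, -0.267, -292.906], [0.002, 0.621, 0.784, 920.625], [0.0, 0.0, 0.0, 1.0]] ['img', 'fx', 'fy', 'cx', 'cy', 'cam_to_world']
tree_centre [(0.65, [560.0, 236.0, 55.0], [410.0, 229.0])]
shepherd_centre [(0.88, [554.0, 337.0, 64.0], [443.0, 212.0])]
chapel_centre [(0.71, [558.0, 123.0, 68.0], [370.0, 240.0])]
pattern_tree_centre [(0.95, [588.0, -279.0, 43.0], [213.0, 320.0]), (0.93, [356.0, -271.0, 44.0], [187.0, 242.0]), (0.88, [447.0, -276.0, 59.0], [194.0, 267.0]), (0.72, [572.0, 211.0, 16.0], [401.0, 246.0])]
pattern_shepherd_centre [(0.61, [479.0, -450.0, 67.0], [119.0, 304.0])]
pattern_chapel_centre [(0.77, [392.0, -421.0, 67.0], [124.0, 269.0]), (0.19, [574.0, 212.0, 14.0], [402.0, 247.0]), (0.19, [398.0, -35.0, 20.0], [283.0, 229.0])]
plinth_top [(0.83, [458.0, -288.0, 14.0], [194.0, 283.0]), (0.71, [557.0, 123.0, 68.0], [370.0, 240.0])]
board [(0.95, [576.0, 213.0, 16.0], [403.0, 246.0])]
lens [(0.64, [754.0, -103.0, 77.0], [321.0, 345.0])]
side 493.10678169633286 323.5525688160248 [[0.
[... 1012 characters left out ...]
.0, -50.0, 14.0], [258.0, 267.0])]
{'time': 1.0, 'joint_positions': array([ 9.71015397e-01,  3.41975463e-01,  1.52410145e+00,  2.43816170e-05,
        1.27544291e+00, -1.45995112e-01]), 'dq': array([ 0.00011866, -0.00047353,  0.000198  , -0.00031611,  0.00143207,
        0.00026457]), 'tau': array([ 8.83885386e-04, -4.31132877e+01, -2.44484639e+01,  7.16057885e-02,
        4.84315481e-02, -1.46328159e-05]), 'tool_pos': array([230.11869737, 471.88417808, 248.75274455]), 'tcp_rot': array([ 3.14151721e+00, -1.24837333e-05,  2.68779974e+00]), 'contact_force': array([-0.52819569,  0.36042788, -0.02017797]), 'moment': array([ 0.03698547, -0.0439936 ,  0.01012352]), 'grip_width': 91.60102561902417}
```

View pics/scene0.png

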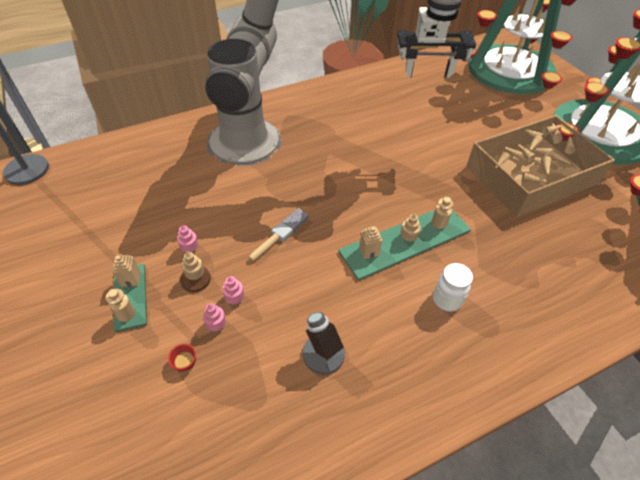

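Run:
```python
import cv2,numpy as np
a=cv2.imread('pics/side0.png');b=cv2.imread('pics/scene0.png')
p=cv2.resize(a[290:440,150:350],(800,600),interpolation=3)
q=cv2.resize(a[140:330,320:480],(0,0),fx=3,fy=3,interpolation=3)
r=cv2.resize(b[280:470,270:380],(0,0),fx=3,fy=3,interpolation=3)
cv2.imwrite('pics/patt.png',p);cv2.imwrite('pics/work.png',np.hstack([q,r[:q.shape[0]]])[:600,:810][:, :800])
```

```text
(no output)
```

View pics/patt.png

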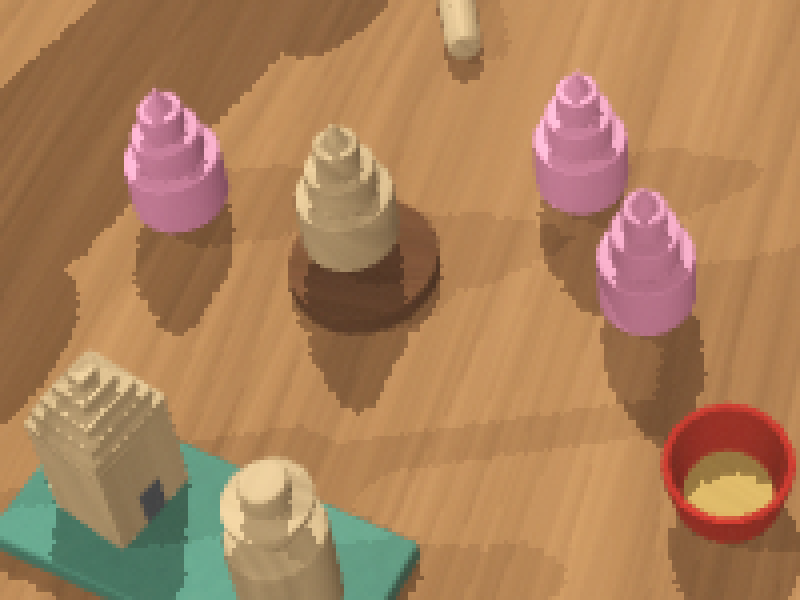

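View pics/work.png

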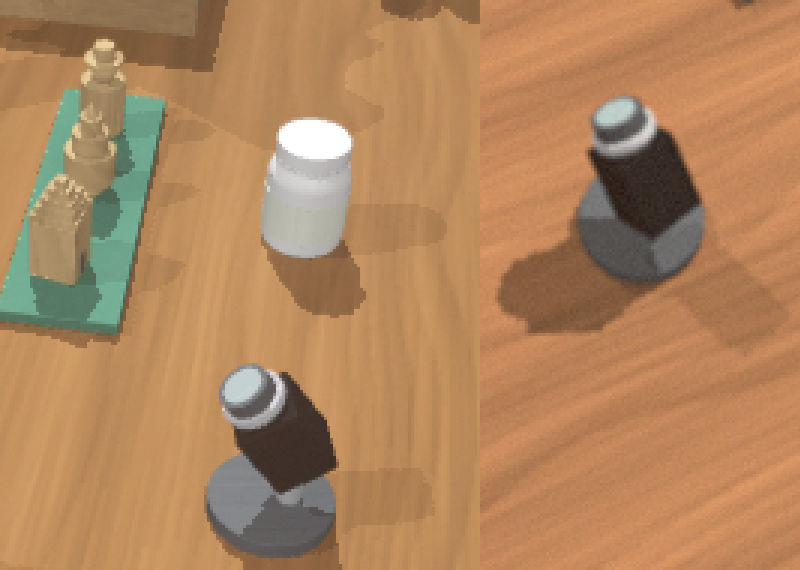

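The pattern on the plinth (scene pixel 193,268) is plain wood with tiers, so the wanted piece is the tree. Its pink look-alikes are at scene pixels (187,240), (233,290) and (214,318). They stand on the bare table, so they are ruled out. The crop confirms the plain-wood one is on the plinth.

The stock tree is the middle piece on the board, at scene (411,229) and side (350,190). The lens is at about scene (316,317) and side (402,268). I'll grip the tree from above with the jaws along x.

```bash
python3 -m handwheel '[[[40,-29,-5],[0,0,-0.14]],[[40,-29,-5],[0,0,-0.14]],[[40,-29,-5],[0,0,-0.14]],[[40,-29,-5],[0,0,-0.14]],[[40,-29,-5],[0,0,-0.14]],[[40,-29,-5],[0,0,-0.14]],[[40,-29,-5],[0,0,-0.14]],[[40,-29,-5],[0,0,-0.137]],[[0,0,0],[0,0,0]],[[0,0,0],[0,0,0]]]'
python3 - <<'E'
from h import *
c=capture('wrist'); save(c,'wr1.png'); print(c['fx'],c['cam_to_world'].round(3).tolist())
for t in ['tree_centre','board','lens']:
    print(t,[(round(d['score'],2),w(c,d['xyz']).round().tolist(),proj(c,w(c,d['xyz'])).round().tolist()) for d in spot_in(t,'wrist')[:3]])
for P in [(550,240,102),(550,240,56)]: print(proj(c,P))
# triangulate lens glass & foot
C=[capture(n) for n in('scene','side')]
def tri(p):
    A=[];b=[]
    for c,(u,v) in zip(C,p):
        T=c['cam_to_world'];d=T[:3,:3]@np.array([(u-c['cx'])/c['fx'],-(v-c['cy'])/c['fy'],-1]);d/=np.linalg.norm(d)
        M=np.eye(3)-np.outer(d,d);A.append(M);b.append(M@T[:3,3])
    return np.linalg.lstsq(np.vstack(A),np.hstack(b),rcond=None)[0]
print(tri([(315.7,316.7),(401.7,268.3)]),tri([(323.5,352),(410,307.7)]))
E
```

```text
time: 2.25
tool_pos: [549.7, 240.0, 208.5]
tcp_rot: [-3.141, -0.0, 1.571]
contact_force: [0.3, -0.3, -0.5]
grip_width: 91.8
423.0950610456195 [[1.0, 0.0, 0.0, 550.82], [-0.0, 0.959, 0.283, 316.264], [-0.0, -0.283, 0.959, 344.063], [0.0, 0.0, 0.0, 1.0]]
tree_centre [(0.66, [550.0, 253.0, 74.0], [316.0, 223.0])]
board [(0.67, [557.0, 281.0, 9.0], [324.0, 168.0])]
lens []
[315.1386812  254.17317522]
[315.33884906 234.53587718]
[715.86534536 -95.49980957 119.43899635] [743.25478642 -89.36582599   5.8429882 ]
```

View pics/wr1.png

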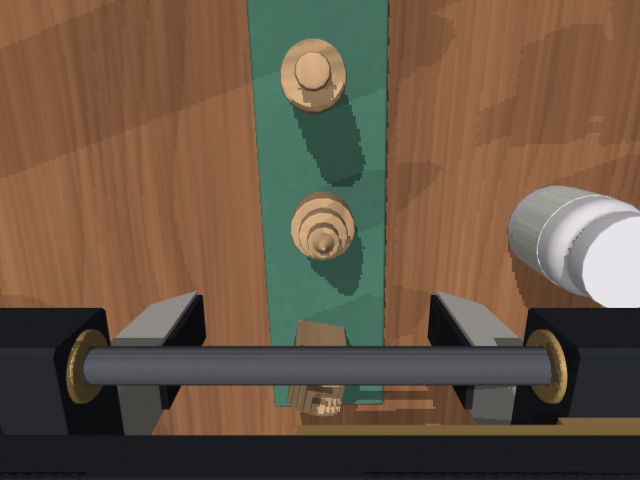

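The wrist picture shows the tree's tip at (323,243), with the chapel partly hidden in front and the shepherd behind. That puts the tree's axis at about (555, 247). I'll centre on it and descend.

```bash
python3 -m handwheel '[[[5,7,0],[0,0,0]],[[0,0,-30],[0,0,0]],[[0,0,-30],[0,0,0]],[[0,0,-30],[0,0,0]],[[0,0,-30],[0,0,0]],[[0,0,-25],[0,0,0]],[[0,0,0],[0,0,0]]]'
python3 -m handwheel '[[[0,0,0],[0,0,0]],[[0,0,0],[0,0,0]],[[0,0,0],[0,0,0]],[[0,0,0],[0,0,0]],[[0,0,0],[0,0,0]],[[0,0,0],[0,0,0]]]' 1
```

```text
time: 3.42
tool_pos: [554.0, 247.0, 61.8]
tcp_rot: [-3.138, 0.001, 1.571]
contact_force: [0.4, 0.7, 0.7]
grip_width: 91.7
time: 4.18
tool_pos: [555.2, 246.9, 63.9]
tcp_rot: [3.141, -0.0, 1.571]
contact_force: [-0.7, -0.7, 1.6]
grip_width: 44.8
```

```bash
python3 -m handwheel '[[[0,0,20],[0,0,0]],[[0,0,40],[0,0,0]],[[0,0,40],[0,0,0]],[[0,0,37],[0,0,0]],[[8,-50,8],[0,0,0]],[[8,-50,8],[0,0,0]],[[8,-50,8],[0,0,0]],[[8,-50,8],[0,0,0]],[[8,-50,8],[0,-0.153,0]],[[8,-50,8],[0,-0.153,0]],[[8,-50,6],[0,-0.153,0]],[[9,-50,6],[0,-0.152,0]]]'
python3 -m handwheel '[[[0,0,0],[0,0,0]],[[0,0,0],[0,0,0]],[[0,0,0],[0,0,0]]]'
python3 - <<'E'
from h import *
c=capture('wrist'); save(c,'wr2.png'); print(c['cam_to_world'].round(3).tolist(),c['cx'],c['cy'])
for t in ['tree_centre','lens']:
    print(t,[(round(d['score'],2),w(c,d['xyz']).round().tolist(),proj(c,w(c,d['xyz'])).round().tolist()) for d in spot_in(t,'wrist')[:3]])
print(proj(c,(716,-95.5,119.5)))
E
```

```text
time: 5.68
tool_pos: [619.4, -149.2, 260.7]
tcp_rot: [2.54, -0.001, 1.572]
contact_force: [0.5, 1.8, -0.6]
grip_width: 45.4
time: 6.05
tool_pos: [620.1, -146.0, 260.0]
tcp_rot: [2.545, -0.003, 1.576]
contact_force: [0.0, -0.4, -0.2]
grip_width: 45.3
[[0.827, 0.155, -0.54, 544.45], [0.002, 0.961, 0.278, -70.433], [0.562, -0.231, 0.794, 372.357], [0.0, 0.0, 0.0, 1.0]] 316.3541721542432 246.28399959877794
tree_centre [(0.96, [619.0, -136.0, 260.0], [311.0, 319.0])]
lens []
[316.02725002 160.59815211]
```

View pics/wr2.png

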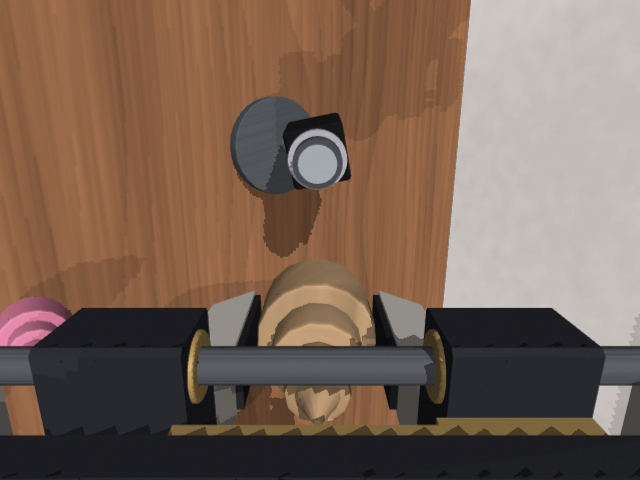

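The wrist picture shows the lens glass at (317,162). The triangulated point (716,-96,120) projects to (316,161), so the two agree. Next I'll fit the lens azimuth from the housing outlines in all three views.

```bash
cat > fit.py <<'E'
from h import *
from scipy.optimize import differential_evolution as DE
cs=[(capture('scene'),'scene0',(270,280,380,390)),(capture('side'),'side0',(370,240,450,330)),(capture('wrist'),'wr2',(270,100,370,200))]
obs=[]
for c,n,(x0,y0,x1,y1) in cs:
    im=cv2.imread(f'pics/{n}.png').max(2); m=np.zeros(im.shape,np.uint8); m[y0:y1,x0:x1]=(im[y0:y1,x0:x1]<62); obs.append(m); print(n,m.sum())
def hull(c,P,S=4):
    m=np.zeros((480*1,640),np.uint8); q=np.array([proj(c,p) for p in P]); h=cv2.convexHull(q.astype(np.float32))
    cv2.fillConvexPoly(m,(h*16).round().astype(np.int32),1,shift=4); return m
e=np.deg2rad(55)
def f(p,full=False):
    a,s,d1,d2,r=p[:5]; L=np.array([716,-95.5,120])+np.r_[p[5:7],0]
    n=np.array([np.cos(e)*np.cos(a),np.cos(e)*np.sin(a),np.sin(e)]); h=np.array([-np.sin(a),np.cos(a),0]); u=np.cross(n,h)
    box=[L-d*n+i*s*h+j*s*u for d in(d1,d2) for i in(-1,1) for j in(-1,1)]
    cyl=[L-d*n+r*(np.cos(t)*h+np.sin(t)*u) for d in(0,d1) for t in np.linspace(0,6.28,24)]
    sc=[]
    for (c,_,_),o in zip(cs,obs):
        m=hull(c,box)&~hull(c,cyl)&1; sc.append((m&o).sum()/(m|o).sum())
    return sc if full else -sum(sc)
r=DE(f,[(2.4,3.9),(15,32),(8,40),(50,130),(16,26),(-5,5),(-5,5)],maxiter=45,popsize=8,seed=1)
print(r.x.round(3),np.rad2deg(r.x[0]),f(r.x,True))
for da in(-.15,-.08,.08,.15): q=r.x.copy();q[0]+=da;print(da,np.round(f(q,True),3))
L=np.array([716,-95.5,120])+np.r_[r.x[5:],0];a=r.x[0];n=np.array([np.cos(e)*np.cos(a),np.cos(e)*np.sin(a),np.sin(e)])
print('L',L,'n',n)
E
time python3 fit.py
```

```text
scene0 689
side0 90
wr2 1975
[ 3.372 21.674 19.18  77.803 20.688  0.968 -1.495] 193.18410755798305 [np.float64(0.8711734693877551), np.float64(0.13043478260869565), np.float64(0.5604878048780488)]
-0.15 [0.784 0.116 0.299]
-0.08 [0.848 0.12  0.415]
0.08 [0.822 0.11  0.471]
0.15 [0.776 0.096 0.385]
L [716.96772104 -96.99497451 120.        ] n [-0.55845823 -0.13082178  0.81915204]
real	0m13.612s
user	0m11.328s
sys	0m0.192s
```

```bash
sed -i "s/m\[y0:y1,x0:x1\]=(im\[y0:y1,x0:x1\]<62)/m[y0:y1,x0:x1]=(im[y0:y1,x0:x1]<dict(scene0=62,side0=80,wr2=32)[n])/" fit.py; python3 fit.py
```

```text
scene0 689
side0 669
wr2 1057
[ 3.3630e+00  2.1029e+01  1.9007e+01  7.9239e+01  2.0953e+01 -2.8000e-02
 -1.8220e+00] 192.70551851861893 [np.float64(0.8970013037809648), np.float64(0.9288762446657184), np.float64(0.8839528558476881)]
-0.15 [0.771 0.865 0.368]
-0.08 [0.83  0.897 0.595]
0.08 [0.861 0.861 0.673]
0.15 [0.79 0.82 0.5 ]
L [715.97226176 -97.32241656 120.        ] n [-0.55953148 -0.1261525   0.81915204]
```

```bash
cat > rem.py <<'E'
from h import *
from scipy.spatial.transform import Rotation as R
n=np.array([-.5595,-.1262,.8192]);n/=np.linalg.norm(n);L=np.array([716,-97.2,120])
o=[]
for i in range(8): capture('wrist'); o.append(get_obs())
p=np.mean([x['tool_pos'] for x in o],0); r=R.concatenate([R.from_euler('xyz',x['tcp_rot']) for x in o]).mean()
z=r.as_matrix()[:,2]; v=np.cross(z,-n); s=np.linalg.norm(v); v=v/s*np.arcsin(s)
print('t',o[-1]['time'],'tcp',p.round(1),'std',np.std([x['tool_pos'] for x in o],0).round(1),'shift',(L+151.5*n-p).round(1),'turn',v.round(4),'width',o[-1]['grip_width'])
E
python3 rem.py
```

```text
t 6.9 tcp [ 619.7 -147.4  259.9] std [0.  0.1 0. ] shift [ 11.5  31.1 -15.8] turn [ 0.1013 -0.0024  0.0688] width 45.42607379527139
```

```bash
python3 -m handwheel '[[[3,8,-4],[0.025,-0.001,0.017]],[[3,8,-4],[0.026,-0.001,0.018]],[[3,8,-4],[0.025,0,0.017]],[[2.5,7,-3.8],[0.025,0,0.017]],[[0,0,0],[0,0,0]],[[0,0,0],[0,0,0]],[[0,0,0],[0,0,0]],[[0,0,0],[0,0,0]]]'
cat rem.py > chk.py
cat >> chk.py <<'E'
M=[]
for k,m in (('scene',''),('side','')):
    c=capture(k); q=[proj(c,L+d*n) for d in (0,100,190)]
    im=c['img'][:,:,::-1].copy(); x,y=np.mean(q,0).astype(int)
    K=5; x0,y0=x-40,y-55; cr=cv2.resize(im[y0:y0+110,x0:x0+80],None,fx=K,fy=K,interpolation=cv2.INTER_CUBIC)
    h=np.cross(n,[0,0,1]);h/=np.linalg.norm(h);u=np.cross(n,h)
    for d,rr in ((100,12),(112,23),(144,23),(0,18)):
        pts=np.array([(proj(c,L+d*n+rr*(np.cos(t)*h+np.sin(t)*u))-[x0,y0]+.5)*K for t in np.linspace(0,6.28,40)])
        cv2.polylines(cr,[pts.astype(np.int32)],True,(255,0,0),1)
    a,b=[tuple(((proj(c,L+d*n)-[x0,y0]+.5)*K).astype(int)) for d in (0,190)]
    cv2.line(cr,tuple(map(int,a)),tuple(map(int,b)),(0,0,255),1); M.append(cr)
cv2.imwrite('pics/'+sys.argv[1],np.hstack(M))
c=capture('side');
E
python3 chk.py fin1.png
```

```text
time: 7.9
tool_pos: [631.3, -116.4, 244.4]
tcp_rot: [2.539, -0.104, 1.643]
contact_force: [-0.4, -0.2, -1.4]
grip_width: 45.5
t 8.3 tcp [ 631.2 -116.4  244.2] std [0. 0. 0.] shift [-0.   0.1 -0.1] turn [ 0.0002 -0.0003  0.0001] width 44.79279942953329
```

View pics/fin1.png

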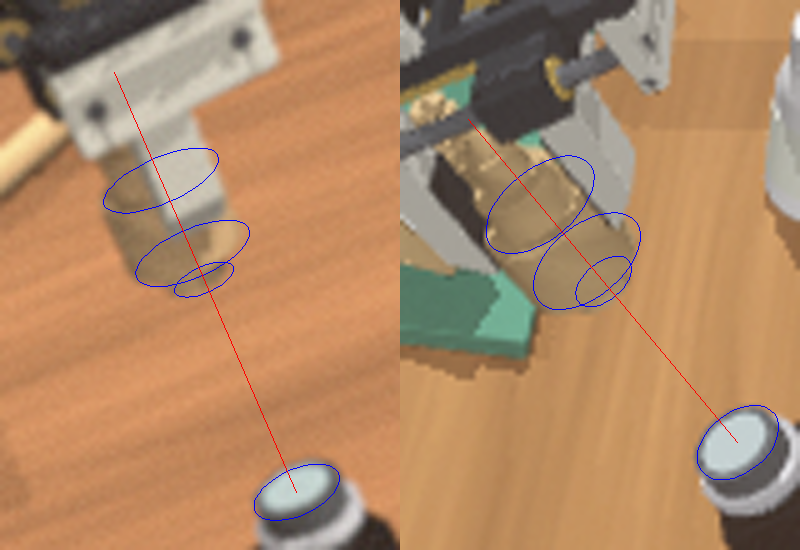

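The overlay shows the lens ring and the tree close to the model in both views: lens at (297,492) and (738,441), foot at about (205,280) and (605,283). One more overlay from the wrist camera will check how the tree sits in the hand.

Run:
```python
exec(open('rem.py').read())
c=capture('wrist'); im=c['img'][:,:,::-1].copy()
h=np.cross(n,[0,0,1]);h/=np.linalg.norm(h);u=np.cross(n,h)
for d,rr in ((0,18),(112,23),(144,23),(144,16.5),(162,16.5),(162,10.5),(178,10.5),(190,1)):
    q=np.array([proj(c,L+d*n+rr*(np.cos(t)*h+np.sin(t)*u)) for t in np.linspace(0,6.28,60)])
    cv2.polylines(im,[(q*16).astype(np.int32)],True,(255,0,0),1,shift=4)
im=im[100:440,190:430]; cv2.imwrite('pics/fin2.png',cv2.resize(im,None,fx=1.75,fy=1.75,interpolation=cv2.INTER_CUBIC))
```

```text
t 8.85 tcp [ 631.3 -116.4  244.1] std [0. 0. 0.] shift [-0.   0.1 -0. ] turn [ 0.0002 -0.0004  0.0001] width 44.913819616694354
```

View pics/fin2.png

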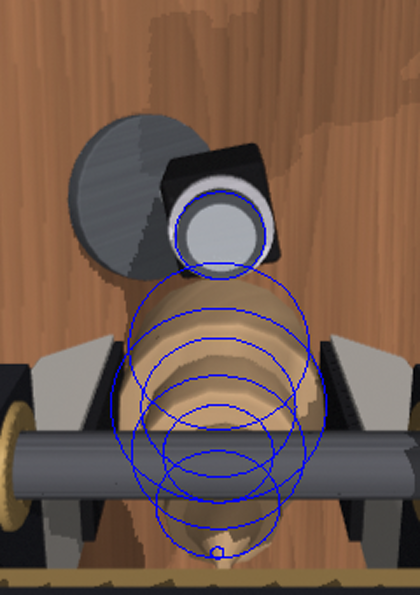

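The wrist overlay shows the lens circle matching at (219,236). The tree sits about 8 px low, roughly 2 mm towards -y, and the scene view agrees. I'll correct by 2 mm and let it settle.

```bash
python3 -m handwheel '[[[0,2,0],[0,0,0]],[[0,0,0],[0,0,0]],[[0,0,0],[0,0,0]],[[0,0,0],[0,0,0]],[[0,0,0],[0,0,0]],[[0,0,0],[0,0,0]]]'
python3 rem.py; python3 -c "
from h import *
o=get_obs();print(o['dq'].round(4),o['contact_force'])
print(bot.close_job())"
```

```text
time: 9.65
tool_pos: [631.2, -114.4, 244.1]
tcp_rot: [2.539, -0.104, 1.643]
contact_force: [-0.4, 0.4, 0.1]
grip_width: 45.5
t 10.05 tcp [ 631.3 -114.4  244.1] std [0. 0. 0.] shift [-0.  -1.9 -0. ] turn [ 0.0002 -0.0004  0.0001] width 44.96938934020106
[ 0.0003  0.0001 -0.      0.0007  0.0001 -0.0003] [-0.24330935 -0.23318113 -0.31031153]
the job is handed in; nothing more can be done
None
```

The plain-wood tree stood on the plinth, so I took the tree from the middle of the stock board. I handed the job in at about 10 s, with the arm still holding it on the lens axis, foot towards the glass at about 100 mm.

**Last checks:** the arm was still (joint speeds under 0.001 rad/s), the grip was steady at about 45 mm, and the tool axis was within 0.1° of the estimated lens axis. The lens position and direction came from the camera images.

**What disagreed:** picture overlays showed the tree about 2 mm off centre in the hand, with perhaps 1–2° of tilt. I shifted it 2 mm to compensate, but did not correct the tilt. I did not take another picture after that shift, and none of the views shows the hole in the foot. I also took no final picture to confirm that the other pieces were undisturbed; the wrist forces stayed under about 2 N at every reading I took.

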